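Clear the toppled spacer from the curing turntable into the reject case

ROBOT

A 6-joint arm with a two-finger parallel gripper is mounted at the origin on the work surface. World frame = base frame: x ahead of the robot, y to its left, z up, the work surface at z = 0. Lengths are in m, angles in degrees, forces in N, time in s.
With the tool pointing down it reaches from about 0.3 to 0.75 m from the base axis. Payload 8.5 kg.
Tool frame: the origin (TCP) lies between the finger pads; the fingertips stand 17 mm ahead of it and the grasp point (between the pads) lies 2 mm behind it; z points along the fingers, y is the direction in which the jaws open and shut (so a half turn about z gives the same grasp; the last joint's range is limited). The gripper opens to 85 mm and grips with 20 to 120 N. Pads are 22 mm wide; open, the fingers measure 114 mm over their backs; the gripper's body (76 mm by 85 mm) begins 54 mm behind the grasp point. The pads swing forward as they close: fully open they stand 13 mm farther back than shut.
Start: joints at [62.836, 21.807, 74.336, -0, 83.858, -12.336], TCP at [0.141, 0.532, 0.248] pointing down, gripper open.
Joint ranges: [-178.18, 178.18], [-50.72, 133.34], [12.68, 142.11], [-81.47, 261.47], [9.98, 163.14], [-165.26, 165.26]. Speed limits (degrees/s): [136.94, 136.94, 180, 180, 180, 180].

INTERFACE

Orientations are given as a 3x3 rotation matrix whose columns are the frame's x, y, z axes.
In Python, from rig import readout, eyes, env gives the robot as it stands.
- The arm moves only by the tool arm_command, never from a script. Its argument "rows" is text: rows parted by semicolons, each of 7 numbers parted by spaces: the closure, from 0 (fully open) to 1 (shut), then the shift along the tool's x, y, z in mm, then the turn, a rotation vector about the tool's x, y, z in degrees. In form: grip dx dy dz rx ry rz; .... A call has 1 to 5 rows; each row shifts and turns the commanded pose from where the row before left it, along the tool's axes as they then stand; what a row does not reach is not made up. A row lasts 1/12 s, in which the tool goes at most 41.7 mm and 7.16 degrees, less where a joint would pass 70% of its speed; a pose out of reach is approached as far as the arm can. A call with a gripper value outside its range is refused whole. The fingers move at their own pace and stop on an object; "squeeze" is the grip in N (left out, the last holds). Time passes only in rows, so rows that do not move let the fingers close. It gives the time, the measured TCP pose, the force and the opening at its end, in the units of the state.
- readout.observe(): the state, without advancing time (a new reading comes with each control period).
- eyes.get_image(name): name is "side" or "top" or "wrist"; returns the picture (400x640x3 uint8, red, green, blue); there is no depth.
- eyes.camera_model(name): a dict with "mtx" (3x3 intrinsics, pixels), "view" (4x4, takes a point from world to camera coordinates). Camera axes: x right, y up, looking along -z (the intrinsics and any distortion apply to the point x, -y, -z); pixel columns grow to the right and rows downward; lengths in m; the calibration is good to about 2 mm. A picture is of the moment at which its call begins: read the wrist's pose just before it. camera_model takes no time and is no camera call; for the wrist camera it gives the pose at the moment of the call.
- env.close_job(): hands the job in, once; it reports no verdict.
The state is a dict: "time_s": time; "q": joint angles; "qvel": joint speeds; "joint_efforts": joint torques, N m; "position": TCP position; "tool_rot": TCP orientation; "ft_force": force on the tool from outside, world axes, zero at the start; "wrist_torque": the same for the moment, N m; "grip_width": finger opening in m.
Only numpy, scipy, OpenCV 4.12 (cv2) and the standard library are available. Lean on these libraries where they do the work, as an engineer would, in place of code of your own. Each camera call takes 0.05 s, during which the arm holds its last target. There are 200 camera calls.

TASK

One of the aluminium spacers curing on the freely spinning turntable has fallen over: lift it off from under the lamp and lay it, without dropping it from a height, in the open reject case, without bumping the lamp, upsetting the spacers that still stand or disturbing the other things on the bench. Then swing the case's lid down and press it fully shut until its catch snaps in, and tug upward on the lid's knob to check that the catch holds; if the lid comes up, press it shut and tug again. Leave the lid shut.

Things in the scene. Friction and masses are not known exactly. Their poses are not given: they have to be found in the camera images.
- toppled_center (a point): Centre of the toppled spacer, a loose hexagonal bar of bare aluminium, 24 mm across flats, 50 mm long, 45 to 95 g, the only one lying on its side; its x axis is its long axis (level). It lies on the near part of the turntable on one flat, its centre 12 mm above the disc, i.e. at about z = 72 mm.
- station: Fixed grey base of the turntable; origin on the bench at the turntable's axis, x pointing away from the robot's side to the back, z up. The dark steel disc on it is 260 mm in diameter, its top 60 mm above the bench. A 18 mm steel post 290 mm high stands at x = 125, y = 125 mm in this frame and carries the lamp.
- disc (a joint): Angle of the turntable disc about the vertical axis (rad, positive anticlockwise from above). It spins freely with almost no friction: any sideways push on it or on what stands on it turns it.
- lamp: White curing lamp head fixed over the turntable, same frame as the station: a box from x = -55 to +65 mm, y = -100 to +100 mm, z = 210 to 256 mm above the bench. The toppled spacer starts at x = -82 to -68 mm in this frame, just clear of the lamp's near edge (x = -55), so a gripper held upright over it would hit the lamp; come in with the tool tilted some 40 degrees, its wrist leaning back away from the lamp.
- standing0_center (a point): Centre (25 mm above the disc) of a standing spacer, same hexagonal bar, 24 mm across flats, 50 mm tall, loose, standing upright on the turntable beneath the lamp. To be left standing on the disc (it may ride round with it).
- standing1_center (a point): Centre (25 mm above the disc) of a standing spacer, same hexagonal bar, 24 mm across flats, 50 mm tall, loose, standing upright on the turntable beneath the lamp. To be left standing on the disc (it may ride round with it).
- standing2_center (a point): Centre (25 mm above the disc) of a standing spacer, same hexagonal bar, 24 mm across flats, 50 mm tall, loose, standing upright on the turntable beneath the lamp. To be left standing on the disc (it may ride round with it).
- case: Fixed grey plastic reject case, 160 (x) by 220 (y) by 60 mm high, open-topped, walls and floor 5 mm; origin on the bench under its centre, z up. Its lid is hinged along the top of its +x (far) wall; the catch is in the middle of the outside of its -x (near) wall.
- lid (a joint): Lid angle (rad): 0 shut, 1.57 upright; starts at about 1.45 to 1.7. The stiff hinge keeps it where it is left (about 1.5 N at the front edge moves it). At about 0.1 (front edge 18 mm proud) it meets the spring catch; pressing on with some 8 N near the front edge snaps it in at about 0.06, and it then goes to 0. Once caught, the lid can be lifted only through the catch's play, about 3 mm at the front edge (0.018 rad); uncaught, it rises freely when tugged.
- lid_hinge (a point): Middle of the lid's hinge line, 60 mm above the bench at x = +80 mm in the case's frame; the hinge line runs along the case's y. The lid is a plate 6 mm thick and 220 mm wide that reaches 178 mm from the hinge line; when shut its underside is level with the hinge line. This point turns with the lid.
- lid_knob (a point): Middle of the head of the lid's black knob: head 28 mm in diameter, 14 mm tall, on a 16 mm neck, on the lid's outer face 135 mm from the hinge line; this point is 25 mm off the hinge plane (19 mm off the plate's outer face), the head's top 7 mm further. z is the outward normal of the lid (up when shut).
- tape: Roll of tape lying flat, 90 mm in diameter, 24 mm high; loose bystander, origin under its centre.
- glue: Glue bottle, 44 mm in diameter, 120 mm tall, standing; loose bystander, origin under its centre.
- spray: Spray can, 66 mm in diameter, 190 mm tall, standing; loose bystander, origin under its centre.
- driver: Screwdriver lying on the bench; loose bystander.
- mug: White mug, 80 mm in diameter, 90 mm tall, standing; loose bystander, origin under its centre.

How it is judged:
By the outcome, as a careful person would: the job done as asked, in the order asked, and still so for the second after the job is handed in, with the robot touching nothing.
It also fails if it takes over 58 s, if anything falls off the work surface, if the arm or the gripper's body presses on something with over 40 N, if the wrist force passes 120 N, or if a joint passes its speed limit or range.

## Working session

There is one attempt and no reset: what is moved stays moved. The work goes in short steps, Python scripts to look and compute and a tool call to move; the robot and the scene stay as the last step left them, time stands still between calls to the robot, and variables do not carry over. Pictures are saved under pics/ and viewed, about 8 in all and at most 12, crops included, and the job is handed in when it is done.

Besides the shell and the picture viewer there is one more tool, called in YAML: its name, and indented under it one key for each argument. arm_command: Moves the arm, as the interface text tells. Its arguments: {"type":"object","properties":{"rows":{"type":"string"},"squeeze":{"type":"number"}},"required":["rows"]}

```bash
ls; mkdir -p pics; python3 - <<'E'
from rig import readout, eyes
import cv2
for n in ("side","top"):
    cv2.imwrite(f"pics/{n}0.png", eyes.get_image(n)[:,:,::-1]); m=eyes.camera_model(n); print(n,m)
print(readout.observe())
E
```

```text
pics
side {'mtx': array([[418.17930604,   0.        , 326.86404339],
       [  0.        , 418.17930604, 196.07495347],
       [  0.        ,   0.        ,   1.        ]]), 'view': array([[ 0.99123106, -0.13184939,  0.00875918, -0.55688093],
       [ 0.08341372,  0.67575167,  0.73239459, -0.13880983],
       [-0.10248481, -0.72524163,  0.68082409, -1.15364974],
       [ 0.        ,  0.        ,  0.        ,  1.        ]])}
top {'mtx': array([[411.85169873,   0.        , 317.91287732],
       [  0.        , 411.85169873, 195.31543537],
       [  0.        ,   0.        ,   1.        ]]), 'view': array([[ 0.00635679, -0.99993679, -0.00927394,  0.03490933],
       [ 0.98401595,  0.00460452,  0.17802081, -0.57855724],
       [-0.17796685, -0.01025735,  0.98398302, -1.41338561],
       [ 0.        ,  0.        ,  0.        ,  1.        ]])}
{'time_s': 0.1, 'q': array([ 6.28372837e+01,  2.18378737e+01,  7.43789165e+01, -1.16102021e-03,
        8.38594184e+01, -1.23365225e+01]), 'qvel': array([ 0.01674104,  0.03227813, -0.2525369 ,  0.03723829, -0.09662575,
        0.07701187]), 'joint_efforts': array([ 3.48807793e-03, -4.49222732e+01, -2.31656563e+01, -1.78521059e-04,
        3.67942193e-03, -2.12566681e-05]), 'position': array([0.14063857, 0.53146347, 0.24777534]), 'tool_rot': array([[-9.66706986e-01,  2.55885241e-01, -5.89286655e-04],
       [ 2.55885783e-01,  9.66706286e-01, -1.19259801e-03],
       [ 2.64498885e-04, -1.30368290e-03, -9.99999115e-01]]), 'ft_force': array([ 0.76311717,  1.22623754, -0.66088551]), 'wrist_torque': array([-0.09099472,  0.02001509, -0.00135739]), 'grip_width': 0.0855352914967075}
```

View pics/top0.png

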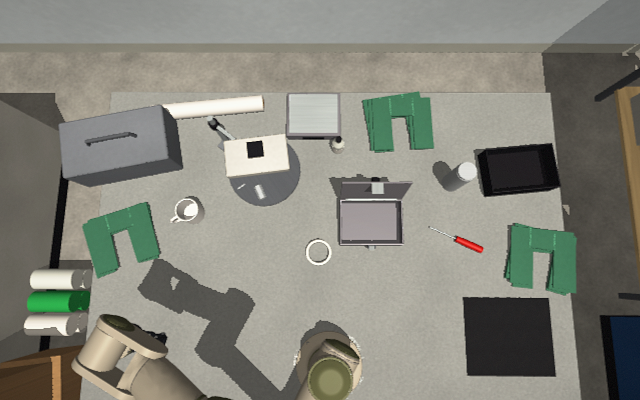

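View pics/side0.png

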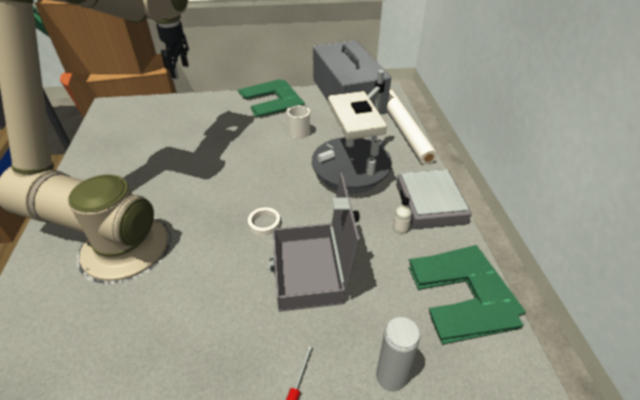

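Top: disc about (263,172) with lamp over it, toppled spacer near (260,192), and a thin mark near (241,186). Case is around (370,220) with its lid upright, and the tape at (318,252) and mug at (187,210) are also visible. Side: spacer near (327,155). Next I'll zoom in.

```bash
cat > h.py <<'E'
import numpy as np, cv2
from rig import readout, eyes
def ray(n,u,v,m=None):
    m=m or eyes.camera_model(n); K=m["mtx"]; V=m["view"]; R=V[:3,:3]
    d=np.linalg.inv(K)@[u,v,1]; d=R.T@(d*[1,-1,-1]); return -R.T@V[:3,3], d
def onplane(n,u,v,z,m=None):
    c,d=ray(n,u,v,m); return c+d*(z-c[2])/d[2]
def proj(n,p,m=None):
    m=m or eyes.camera_model(n); q=m["view"][:3,:3]@p+m["view"][:3,3]; q=m["mtx"]@(q*[1,-1,-1]); return q[:2]/q[2]
E
python3 - <<'E'
import cv2,numpy as np
from h import *
t=cv2.imread("pics/top0.png"); s=cv2.imread("pics/side0.png")
a=cv2.resize(t[120:260,210:420],(798,532),interpolation=cv2.INTER_CUBIC)
b=cv2.resize(s[80:310,240:440],None,fx=2.6,fy=2.6,interpolation=cv2.INTER_CUBIC)
cv2.imwrite("pics/topc.png",a); cv2.imwrite("pics/sidec.png",b)
E
```

```text
(no output)
```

View pics/topc.png

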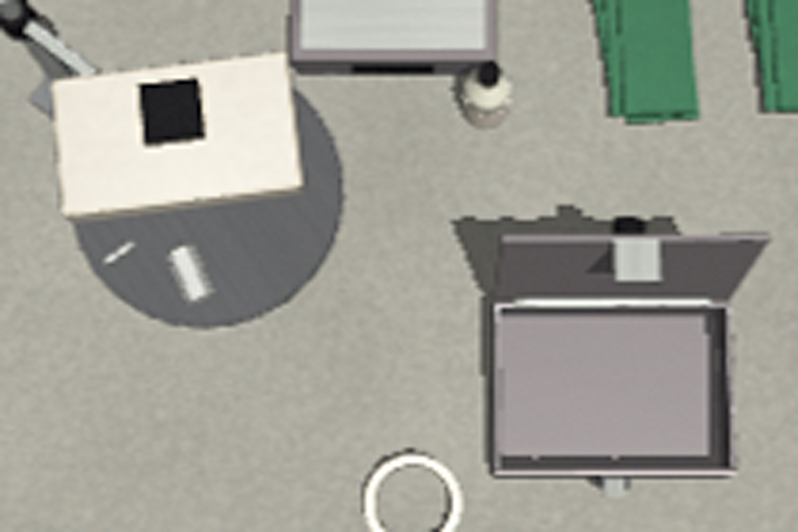

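View pics/sidec.png

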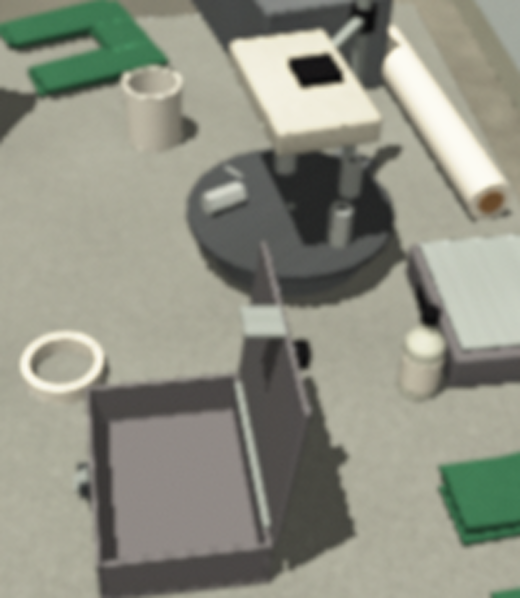

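Zoomed top crop: the spacer's centre is about (191,272) with its axis tilted slightly, and a painted mark is at (120,253). Case rim corners are about (492,302), (730,302), (735,473) and (492,473). The lid is slightly past upright, with its knob at the back near (630,225).

```bash
python3 - <<'E'
from h import *
np.set_printoptions(precision=4,suppress=True)
t=cv2.imread("pics/top0.png"); s=cv2.imread("pics/side0.png")
f=lambda x,y:(210+x/3.8,120+y/3.8); g=lambda x,y:(240+x/2.6,80+y/2.6)
def blob(img,x0,x1,y0,y1,th):
    m=np.zeros(img.shape[:2],np.uint8); gr=cv2.cvtColor(img,cv2.COLOR_BGR2GRAY); m[y0:y1,x0:x1]=(gr[y0:y1,x0:x1]>th)*255
    cs,_=cv2.findContours(m,0,cv2.CHAIN_APPROX_NONE); c=max(cs,key=cv2.contourArea); M=cv2.moments(c)
    return cv2.minAreaRect(c), (M['m10']/M['m00'],M['m01']/M['m00'])
r,c=blob(t,250,268,182,203,140); print(r,c,onplane("top",*c,.08))
b=cv2.boxPoints(r); P=np.array([onplane("top",*p,.083) for p in b]); print(P, [np.linalg.norm(P[i]-P[i-1]) for i in range(4)])
r2,c2=blob(s,314,338,146,166,140); print(r2,c2,onplane("side",*c2,.077))
# lamp corners
L=np.array([onplane("top",*f(*p),.256) for p in [(53,85),(288,53),(302,186),(66,215)]]); print("lamp top",L[:,:2],L.mean(0))
Rm=np.array([onplane("top",*f(*p),.06) for p in [(492,303),(729,303),(735,473),(491,473)]]); print("case",Rm[:,:2],Rm.mean(0))
Fl=np.array([onplane("side",*g(*p),.06) for p in [(91,390),(100,566)]]); print("case side near corners",Fl)
print("lid top corners side/top"); 
def tri(a,b):
    c1,d1=ray("top",*a);c2,d2=ray("side",*b); A=np.stack([d1,-d2],1); k=np.linalg.lstsq(A,c2-c1,rcond=None)[0]; return (c1+k[0]*d1+c2+k[1]*d2)/2, np.linalg.norm(c1+k[0]*d1-c2-k[1]*d2)
print(tri(f(504,236),g(264,245)), tri(f(768,236),g(307,410)), "knob",tri(f(630,225),g(303,353)))
# disc ellipse near point
print("disc near",onplane("top",*f(207,328),.06),"right",onplane("top",*f(343,185),.06))
print("tape",onplane("top",*f(413,500),.024),"mug",onplane("top",187,209,.09),"glue",onplane("top",*f(487,75),.12),"spray",onplane("top",464,172,.19))
E
```

```text
((259.4000244140625, 191.29998779296875), (14.310833930969238, 6.7082037925720215), 63.43495178222656) (259.56081081081084, 191.39864864864865) [0.5863 0.2421 0.08  ]
[[0.6034 0.2645 0.083 ]
 [0.6142 0.2438 0.083 ]
 [0.5688 0.2201 0.083 ]
 [0.5581 0.2407 0.083 ]] [np.float64(0.051246744030079165), np.float64(0.023351292113203508), np.float64(0.05130711832715474), np.float64(0.023216758380221907)]
((325.9137878417969, 154.53448486328125), (7.242117881774902, 15.784104347229004), 68.19859313964844) (325.75495495495494, 154.6018018018018) [0.5902 0.2458 0.077 ]
lamp top [[0.7088 0.3316]
 [0.7369 0.1382]
 [0.6239 0.1245]
 [0.5989 0.3159]] [0.6671 0.2275 0.256 ]
case [[ 0.5614 -0.0382]
 [ 0.5625 -0.2579]
 [ 0.4056 -0.2587]
 [ 0.4043 -0.0368]] [ 0.4834 -0.1479  0.06  ]
case side near corners [[ 0.4148 -0.0455  0.06  ]
 [ 0.4139 -0.2587  0.06  ]]
lid top corners side/top
(array([ 0.5894, -0.0409,  0.2329]), np.float64(0.002607511824656503)) (array([ 0.589 , -0.2561,  0.2407]), np.float64(0.0034230204748390476)) knob (array([ 0.6081, -0.1497,  0.1951]), np.float64(0.003807033998069261))
disc near [0.5366 0.2262 0.06  ] right [0.6736 0.1019 0.06  ]
tape [0.381  0.0344 0.024 ] mug [0.5213 0.4896 0.09  ] glue [ 0.7626 -0.0317  0.12  ] spray [ 0.6324 -0.4362  0.19  ]
```

```bash
cat >> h.py <<'E'
from scipy.spatial.transform import Rotation as Ro
np.set_printoptions(precision=3,suppress=True)
def toolR(az,tilt):
    "tool leaning back by tilt, approach azimuth az, jaws level"
    a,t=np.radians([az,tilt]); z=np.array([np.sin(t)*np.cos(a),np.sin(t)*np.sin(a),-np.cos(t)]); y=np.array([-np.sin(a),np.cos(a),0]); return np.stack([np.cross(y,z),y,z],1)
def plan(grasp,R,back=.002):
    "rotation first, then shift in the new axes, so that the point `back` behind TCP gets to grasp"
    o=readout.observe(); p=np.asarray(grasp)+back*R[:,2]
    rv=Ro.from_matrix(o["tool_rot"].T@R).as_rotvec(degrees=True); d=R.T@(p-o["position"])*1e3
    print("t %.2f"%o["time_s"],"rot",rv,"(rows %.1f)"%(np.linalg.norm(rv)/7.16),"shift",d,"(rows %.1f)"%(np.linalg.norm(d)/41.7),"F",o["ft_force"],"w %.4f"%o["grip_width"],"pos",o["position"])
E
python3 - <<'E'
from h import *
R=toolR(27.5,40); G=np.array([.587,.2425,.085]); print(R)
plan(G-.1*R[:,2],R)
m=eyes.camera_model("wrist"); V=m["view"]; c=-V[:3,:3].T@V[:3,3]; o=readout.observe(); print("cam in tool",o["tool_rot"].T@(c-o["position"]), "dir", -o["tool_rot"].T@V[2,:3])
E
```

```text
[[-0.679 -0.462  0.57 ]
 [-0.354  0.887  0.297]
 [-0.643  0.    -0.766]]
t 0.10 rot [-14.827 -38.177 -40.541] (rows 8.0) shift [ -96.456 -462.42   195.424] (rows 12.3) F [ 0.763  1.226 -0.661] w 0.0855 pos [0.141 0.531 0.248]
cam in tool [ 0.07  -0.002 -0.125] dir [-0.272  0.001  0.962]
```

```bash
python3 - <<'E'
from h import *
R=toolR(27.5,33); G=np.array([.587,.2425,.085])
plan(G-.1*R[:,2],R)
for p in [(286,165),(350,175),(340,225)]: print("standing",onplane("side",240+p[0]/2.6,80+p[1]/2.6,.085)[:2])
E
```

```text
t 0.10 rot [-12.247 -31.511 -41.111] (rows 7.4) shift [-131.496 -462.42   181.482] (rows 12.3) F [ 0.763  1.226 -0.661] w 0.0855 pos [0.141 0.531 0.248]
standing [0.676 0.285]
standing [0.751 0.255]
standing [0.718 0.159]
```

arm_command:
  rows: "0 0 0 0 -1.53 -3.94 -5.14; 0 0 0 0 -1.53 -3.94 -5.14; 0 0 0 0 -1.53 -3.94 -5.14; 0 0 0 0 -1.53 -3.94 -5.14; 0 0 0 0 -1.53 -3.94 -5.14"
  squeeze: 40

```text
time_s: 0.52
position: [0.1406, 0.5318, 0.2482]
tool_rot: [[-0.917, -0.208, 0.34], [-0.176, 0.977, 0.12], [-0.357, 0.05, -0.933]]
ft_force: [-0.4, -0.8, -0.0]
grip_width: 0.0852
```

arm_command:
  rows: "0 0 0 0 -1.53 -3.94 -5.14; 0 0 0 0 -1.53 -3.94 -5.14; 0 0 0 0 -1.53 -3.94 -5.14; 0 -5 -16 7 0 0 0; 0 -9 -32 12 0 0 0"

```text
time_s: 0.93
position: [0.1809, 0.5001, 0.2398]
tool_rot: [[-0.741, -0.466, 0.483], [-0.39, 0.885, 0.255], [-0.546, 0.001, -0.838]]
ft_force: [1.3, 0.0, 0.5]
grip_width: 0.0852
```

arm_command:
  rows: "0 -9 -32 12 0 0 0; 0 -9 -32 12 0 0 0; 0 -9 -32 12 0 0 0; 0 -9 -32 12 0 0 0; 0 -9 -32 12 0 0 0"

```text
time_s: 1.35
position: [0.3198, 0.3886, 0.2139]
tool_rot: [[-0.743, -0.462, 0.484], [-0.387, 0.887, 0.252], [-0.546, 0.0, -0.838]]
ft_force: [-0.2, 0.6, 0.7]
grip_width: 0.0853
```

arm_command:
  rows: "0 -9 -32 12 0 0 0; 0 -9 -32 12 0 0 0; 0 -9 -32 12 0 0 0; 0 -9 -32 12 0 0 0; 0 -9 -32 12 0 0 0"

```text
time_s: 1.77
position: [0.4564, 0.2791, 0.188]
tool_rot: [[-0.744, -0.462, 0.484], [-0.386, 0.887, 0.252], [-0.546, 0.001, -0.838]]
ft_force: [0.3, 0.8, -0.3]
grip_width: 0.0853
```

```bash
python3 - <<'E'
from h import *
R=toolR(27.5,33); G=np.array([.587,.2425,.085])
plan(G-.1*R[:,2],R)
E
```

```text
t 1.77 rot [ 0.02   0.071 -0.031] (rows 0.0) shift [-26.902 -92.777  42.333] (rows 2.5) F [ 0.268  0.815 -0.253] w 0.0853 pos [0.456 0.279 0.188]
```

arm_command:
  rows: "0.3 -9 -31 14 0 0 0; 0.3 -9 -31 14 0 0 0; 0.3 -5 -20 9 0 0 0; 0.3 0 0 0 0 0 0; 0.3 0 0 0 0 0 0"

```text
time_s: 2.18
position: [0.5284, 0.2253, 0.1691]
tool_rot: [[-0.745, -0.46, 0.483], [-0.385, 0.888, 0.251], [-0.544, 0.001, -0.839]]
ft_force: [-0.6, 0.0, 0.2]
grip_width: 0.0596
```

```bash
python3 - <<'E'
from h import *
R=toolR(27.5,33); G=np.array([.587,.2425,.085])
plan(G-.1*R[:,2],R)
m=eyes.camera_model("wrist"); im=eyes.get_image("wrist"); np.savez("w1.npz",mtx=m["mtx"],view=m["view"])
cv2.imwrite("pics/w1.png",im[:,:,::-1]); print(proj("wrist",[.587,.2425,.072],m))
E
```

```text
t 2.18 rot [ 0.004 -0.019 -0.125] (rows 0.0) shift [ -4.455 -11.76    5.198] (rows 0.3) F [-0.561  0.001  0.158] w 0.0596 pos [0.528 0.225 0.169]
[303.808 198.572]
```

View pics/w1.png

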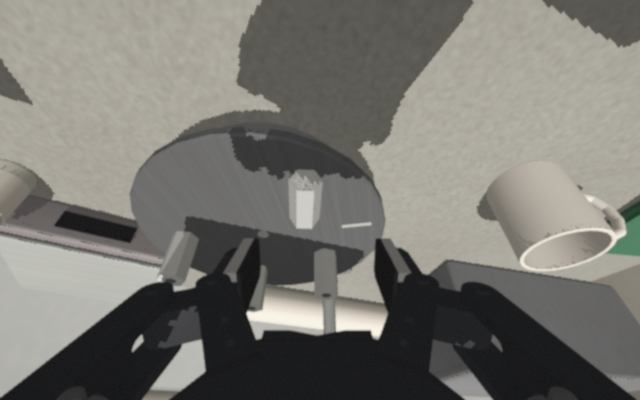

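Wrist view: the bar spans about (289–321, 170–229) and its top flat is about (296–313, 190–228), which agrees with the predicted centre (304,199). All three standing spacers lie beyond the jaws. I'll refine the position from the top flat.

```bash
python3 - <<'E'
from h import *
d=np.load("w1.npz"); m=dict(mtx=d["mtx"],view=d["view"])
im=cv2.imread("pics/w1.png",0); k=np.zeros_like(im); k[165:240,285:325]=(im[165:240,285:325]>185)*255
c=max(cv2.findContours(k,0,1)[0],key=cv2.contourArea); r=cv2.minAreaRect(c); print(r)
P=np.array([onplane("wrist",*p,.084,m) for p in cv2.boxPoints(r)]); print(P,P.mean(0)); e=[P[i]-P[i-1] for i in range(4)]
print([(np.linalg.norm(x),np.degrees(np.arctan2(x[1],x[0]))) for x in e])
R=toolR(27.5,33); plan(np.array([*P.mean(0)[:2],.085])-.03*R[:,2],R)
E
```

```text
((305.0, 209.0), (36.0, 16.0), 90.0)
[[0.569 0.228 0.084]
 [0.563 0.239 0.084]
 [0.606 0.261 0.084]
 [0.612 0.248 0.084]] [0.588 0.244 0.084]
[(np.float64(0.047853634932968285), np.float64(-155.5725607855772)), (np.float64(0.012438552394149628), np.float64(117.25011020138741)), (np.float64(0.047806075824838395), np.float64(26.80806860272341)), (np.float64(0.014426282294681157), np.float64(-62.78594224497017))]
t 2.23 rot [ 0.046 -0.007 -0.057] (rows 0.0) shift [ -5.656 -11.518  76.337] (rows 1.9) F [-0.631 -0.332 -0.132] w 0.0599 pos [0.528 0.226 0.169]
```

arm_command:
  rows: "0.3 -3 -6 10 0 0 0; 0.3 -3 -6 20 0 0 0; 0.3 0 0 25 0 0 0; 0.3 0 0 21 0 0 0; 0.3 0 0 0 0 0 0"

```text
time_s: 2.65
position: [0.5747, 0.238, 0.1061]
tool_rot: [[-0.745, -0.463, 0.48], [-0.388, 0.886, 0.253], [-0.542, 0.002, -0.84]]
ft_force: [-0.2, -1.4, -1.3]
grip_width: 0.0598
```

```bash
python3 - <<'E'
from h import *
R=toolR(27,33); plan(np.array([.5877,.244,.085]),R)
E
```

```text
t 2.65 rot [ 0.419 -0.168  0.439] (rows 0.1) shift [-0.517 -0.602 27.457] (rows 0.7) F [-0.249 -1.359 -1.291] w 0.0598 pos [0.575 0.238 0.106]
```

arm_command:
  rows: "0.3 0 -0.5 9 0 0 0; 0.3 0 0 9 0 0 0; 0.3 0 0 5 0 0 0; 0.3 0 0 4 0 0 0; 0.3 0 0 0 0 0 0"

```text
time_s: 3.07
position: [0.5882, 0.2434, 0.0865]
tool_rot: [[-0.744, -0.462, 0.484], [-0.387, 0.887, 0.252], [-0.545, 0.001, -0.838]]
ft_force: [-0.3, -1.2, 0.5]
grip_width: 0.06
```

arm_command:
  rows: "0.36 0 0 0 0 0 0; 0.42 0 0 0 0 0 0; 0.48 0 0 0 0 0 0; 0.52 0 0 0 0 0 0; 0.55 0 0 0 0 0 0"

```text
time_s: 3.48
position: [0.5882, 0.2433, 0.0871]
tool_rot: [[-0.743, -0.462, 0.484], [-0.387, 0.887, 0.252], [-0.546, 0.0, -0.838]]
ft_force: [-0.2, -0.3, -0.2]
grip_width: 0.0387
```

```bash
python3 - <<'E'
from h import *
R=toolR(27,33); plan(np.array([.5877,.244,.085]),R)
m=eyes.camera_model("wrist"); im=eyes.get_image("wrist")
cv2.imwrite("pics/w2.png",im[:,:,::-1]); print(proj("wrist",[.5877,.244,.072],m))
E
```

```text
t 3.48 rot [0.297 0.084 0.407] (rows 0.1) shift [1.193 0.859 3.685] (rows 0.1) F [-0.157 -0.282 -0.239] w 0.0387 pos [0.588 0.243 0.087]
[319.61  240.895]
```

View pics/w2.png

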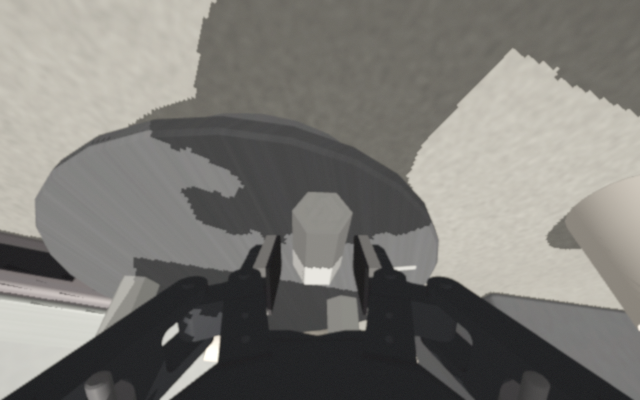

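The bar at (322,235) sits midway between the pads at x≈279 and 355, aligned with the jaws. I'll go in 2.5 mm and close slowly.

arm_command:
  rows: "0.56 0 0.5 2.5 0 0 0; 0.58 0 0 0 0 0 0; 0.6 0 0 0 0 0 0; 0.615 0 0 0 0 0 0; 0.63 0 0 0 0 0 0"

```text
time_s: 3.95
position: [0.5892, 0.2444, 0.0847]
tool_rot: [[-0.743, -0.462, 0.484], [-0.387, 0.887, 0.252], [-0.546, 0.001, -0.838]]
ft_force: [-1.2, 0.6, -0.2]
grip_width: 0.0314
```

arm_command:
  rows: "0.645 0 0 0 0 0 0; 0.66 0 0 0 0 0 0; 0.675 0 0 0 0 0 0; 0.69 0 0 0 0 0 0; 0.72 0 0 0 0 0 0"
  squeeze: 40

```text
time_s: 4.37
position: [0.5892, 0.2445, 0.085]
tool_rot: [[-0.743, -0.462, 0.484], [-0.387, 0.887, 0.253], [-0.546, 0.001, -0.838]]
ft_force: [-0.6, 0.8, 2.5]
grip_width: 0.025
```

arm_command:
  rows: "0.8 0 0 0 0 0 0; 0.9 0 0 0 0 0 0; 0.9 0 0 0 0 0 0"

```text
time_s: 4.62
position: [0.5892, 0.2445, 0.085]
tool_rot: [[-0.743, -0.462, 0.484], [-0.387, 0.887, 0.253], [-0.546, 0.001, -0.838]]
ft_force: [-2.4, 0.7, 5.8]
grip_width: 0.0252
```

```bash
python3 - <<'E'
from h import *
im=eyes.get_image("wrist")[170:330,220:430,::-1]; print(readout.observe()["ft_force"],readout.observe()["grip_width"])
cv2.imwrite("pics/w3.png",cv2.resize(im,None,fx=3.5,fy=3.5,interpolation=2))
E
```

```text
[-2.895  0.852  4.999] 0.025377213663308088
```

View pics/w3.png

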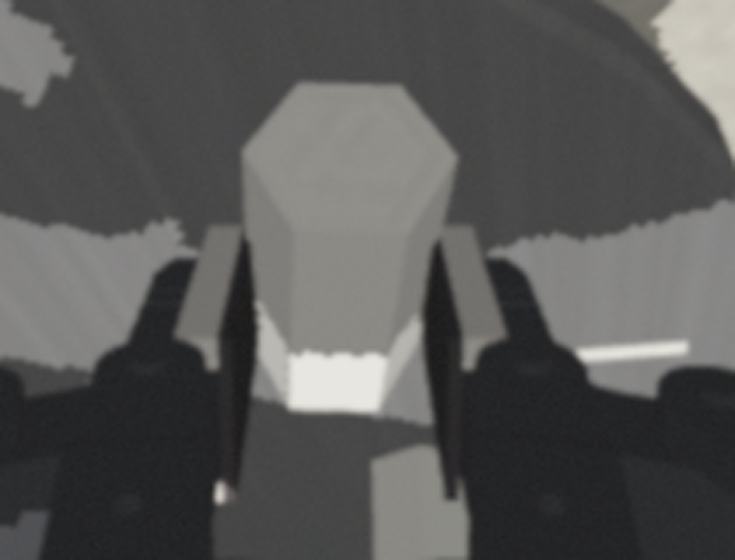

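The bar isn't rolled, but the pads pinch the slanted faces just above its corners: opening is 25 mm rather than 27.7 and Fz is +5 N. I'll open, go lower and regrip.

arm_command:
  rows: "0.68 0 0 0 0 0 0; 0.65 0 0 0 0 0 0; 0.6 0 0 0 0 0 0; 0.56 0 0 0 0 0 0; 0.56 0 0 2 0 0 0"

```text
time_s: 5.08
position: [0.5901, 0.2448, 0.083]
tool_rot: [[-0.743, -0.462, 0.484], [-0.387, 0.887, 0.252], [-0.546, 0.001, -0.838]]
ft_force: [1.4, 0.3, -0.0]
grip_width: 0.0373
```

arm_command:
  rows: "0.56 0 0 1.5 0 0 0; 0.56 0 0 0 0 0 0"

```text
time_s: 5.25
position: [0.5909, 0.2453, 0.0813]
tool_rot: [[-0.744, -0.462, 0.483], [-0.387, 0.887, 0.252], [-0.545, 0.001, -0.838]]
ft_force: [-0.6, -0.1, 1.0]
grip_width: 0.0377
```

arm_command:
  rows: "0.56 0 0 1.5 0 0 0; 0.56 0 0 0 0 0 0"

```text
time_s: 5.42
position: [0.5916, 0.2457, 0.0803]
tool_rot: [[-0.744, -0.462, 0.483], [-0.387, 0.887, 0.252], [-0.545, 0.001, -0.838]]
ft_force: [0.4, -0.0, -0.2]
grip_width: 0.0377
```

arm_command:
  rows: "0.58 0 0 0 0 0 0; 0.6 0 0 0 0 0 0; 0.62 0 0 0 0 0 0; 0.635 0 0 0 0 0 0; 0.64 0 0 0 0 0 0"

```text
time_s: 5.83
position: [0.5916, 0.2456, 0.0806]
tool_rot: [[-0.743, -0.462, 0.484], [-0.387, 0.887, 0.252], [-0.546, 0.001, -0.838]]
ft_force: [0.3, 0.0, -0.7]
grip_width: 0.0304
```

arm_command:
  rows: "0.655 0 0 0 0 0 0; 0.67 0 0 0 0 0 0; 0.685 0 0 0 0 0 0; 0.7 0 0 0 0 0 0; 0.72 0 0 0 0 0 0"

```text
time_s: 6.25
position: [0.5916, 0.2457, 0.0808]
tool_rot: [[-0.743, -0.462, 0.484], [-0.387, 0.887, 0.253], [-0.546, 0.001, -0.838]]
ft_force: [-1.5, 1.1, 4.1]
grip_width: 0.0254
```

arm_command:
  rows: "0.8 0 0 0 0 0 0; 0.9 0 0 0 0 0 0; 0.9 0 0 0 0 0 0"

```text
time_s: 6.5
position: [0.5916, 0.2457, 0.0808]
tool_rot: [[-0.743, -0.462, 0.484], [-0.387, 0.887, 0.253], [-0.546, 0.001, -0.838]]
ft_force: [-3.4, -0.1, 6.3]
grip_width: 0.0255
```

The opening is the same 5 mm lower, so these are the corners. The force lies along −z of the tool, which is the pads swinging forward. Gentle lift.

arm_command:
  rows: "0.9 -1.1 0 -1.7 0 0 0; 0.9 -2.2 0 -3.4 0 0 0; 0.9 -3.3 0 -5 0 0 0; 0.9 -4.4 0 -6.7 0 0 0; 0.9 0 0 -10 0 0 0"
  squeeze: 50

```text
time_s: 6.92
position: [0.5873, 0.2432, 0.1098]
tool_rot: [[-0.743, -0.462, 0.484], [-0.387, 0.887, 0.252], [-0.546, 0.0, -0.838]]
ft_force: [0.2, -0.4, 0.8]
grip_width: 0.0256
```

arm_command:
  rows: "0.9 0 0 -15 0 0 0; 0.9 0 0 -20 0 0 0; 0.9 0 0 -20 0 0 0; 0.9 0 0 -15 0 0 0; 0.9 0 0 0 0 0 0"

```text
time_s: 7.33
position: [0.5525, 0.2251, 0.1709]
tool_rot: [[-0.741, -0.462, 0.487], [-0.386, 0.887, 0.253], [-0.549, -0.001, -0.836]]
ft_force: [0.7, 0.0, -0.6]
grip_width: 0.0255
```

```bash
python3 - <<'E'
from h import *
plan(np.array([.51,-.148,.10]),toolR(0,33))
im=eyes.get_image("wrist")[:,:,::-1]
cv2.imwrite("pics/w4.png",im)
E
```

```text
t 7.33 rot [14.978  0.311 23.05 ] (rows 3.8) shift [  74.278 -373.068   38.326] (rows 9.2) F [ 0.743  0.011 -0.573] w 0.0255 pos [0.553 0.225 0.171]
```

View pics/w4.png

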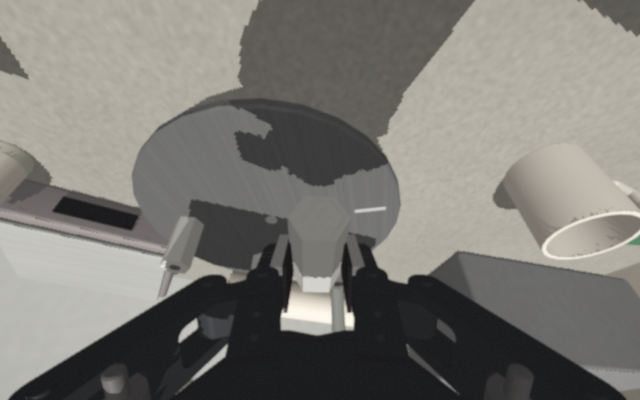

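Bar held level between the pads, and the disc is otherwise undisturbed. Moving over the case.

arm_command:
  rows: "0.9 5 0 -4 3 0 4.6; 0.9 5 0 -4 3 0 4.6; 0.9 0 0 0 3 0 4.6; 0.9 0 0 0 3 0 4.6; 0.9 0 0 0 3 0 4.6"

```text
time_s: 7.8
position: [0.5417, 0.2204, 0.1674]
tool_rot: [[-0.839, -0.071, 0.54], [-0.06, 0.997, 0.038], [-0.541, -0.0, -0.841]]
ft_force: [0.2, 0.1, -0.1]
grip_width: 0.0255
```

```bash
python3 - <<'E'
from h import *
plan(np.array([.515,-.148,.12]),toolR(0,33),0)
E
```

```text
t 7.80 rot [ 2.189 -0.252  3.438] (rows 0.6) shift [  48.226 -368.436   25.177] (rows 8.9) F [ 0.185  0.119 -0.095] w 0.0255 pos [0.542 0.22  0.167]
```

arm_command:
  rows: "0.9 2 -15 0 1.1 0 1.7; 0.9 3 -25 0 0.6 0 0.9; 0.9 5 -34 2 0 0 0; 0.9 5 -34 3 0 0 0; 0.9 5 -34 3 0 0 0"

```text
time_s: 8.22
position: [0.5334, 0.078, 0.15]
tool_rot: [[-0.841, -0.021, 0.541], [-0.019, 1.0, 0.011], [-0.541, -0.001, -0.841]]
ft_force: [0.1, -0.8, -1.0]
grip_width: 0.0253
```

arm_command:
  rows: "0.9 5 -34 3 0 0 0; 0.9 5 -34 3 0 0 0; 0.9 5 -34 3 0 0 0; 0.9 5 -34 3 0 0 0; 0.9 5 -34 3 0 0 0"

```text
time_s: 8.63
position: [0.5243, -0.0887, 0.1246]
tool_rot: [[-0.841, -0.021, 0.541], [-0.018, 1.0, 0.011], [-0.541, -0.0, -0.841]]
ft_force: [1.7, -0.1, -0.4]
grip_width: 0.0251
```

arm_command:
  rows: "0.9 2 -25 0 0 0 0; 0.9 0 -15 0 0 0 0; 0.9 0 0 0 0 0 0"

```text
time_s: 8.88
position: [0.5241, -0.1304, 0.1237]
tool_rot: [[-0.841, -0.017, 0.541], [-0.015, 1.0, 0.008], [-0.541, -0.001, -0.841]]
ft_force: [-0.6, 0.7, -0.1]
grip_width: 0.0254
```

```bash
python3 - <<'E'
from h import *
plan(np.array([.515,-.148,.06]),toolR(0,33),0)
m=eyes.camera_model("wrist")
im=eyes.get_image("wrist")[:,:,::-1]
cv2.imwrite("pics/w5.png",im)
for x,y in [(.403,-.038),(.403,-.258),(.5634,-.038),(.5634,-.258)]: print(proj("wrist",[x,y,.06],m))
E
```

```text
t 8.88 rot [ 0.459 -0.258  0.837] (rows 0.1) shift [ 42.276 -17.618  48.461] (rows 1.6) F [-0.563  0.657 -0.131] w 0.0254 pos [ 0.524 -0.13   0.124]
[614.328 -92.857]
[ -81.268 -109.144]
[443.059 215.723]
[142.342 212.575]
```

View pics/w5.png

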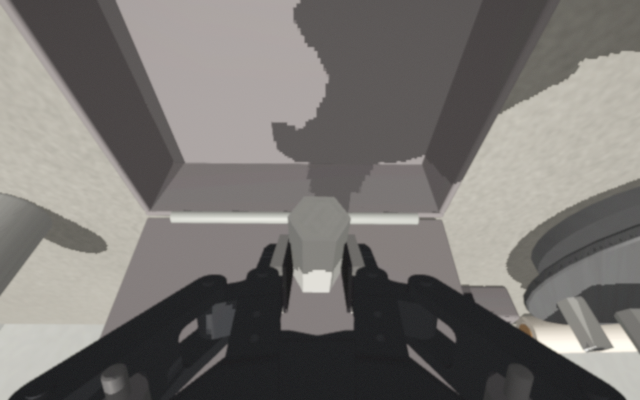

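The predicted far rim corners (443,216) and (142,213) match the picture at about (438,216) and (150,213). The bar is over the case with the lid upright beyond it. Going down.

arm_command:
  rows: "0.9 8 -6 6 0 0 0.4; 0.9 11 -6 12 0 0 0.4; 0.9 11 -6 14 0 0 0; 0.9 10 0 13 0 0 0; 0.9 2 0 3 0 0 0"

```text
time_s: 9.35
position: [0.5263, -0.1394, 0.0751]
tool_rot: [[-0.858, 0.0, 0.514], [0.004, 1.0, 0.005], [-0.514, 0.006, -0.858]]
ft_force: [-0.4, 0.2, -1.0]
grip_width: 0.0253
```

arm_command:
  rows: "0.9 4 0 6 0 0 0; 0.9 4 0 6 0 0 0; 0.9 2 0 3 0 0 0; 0.9 0 0 0 0 0 0"

```text
time_s: 9.68
position: [0.5302, -0.1389, 0.0642]
tool_rot: [[-0.862, 0.005, 0.506], [0.007, 1.0, 0.001], [-0.506, 0.005, -0.862]]
ft_force: [-0.9, 0.6, -1.7]
grip_width: 0.0254
```

```bash
python3 - <<'E'
from h import *
plan(np.array([.515,-.148,.0265]),toolR(0,33),0)
E
```

```text
t 9.68 rot [ 0.064 -2.599 -0.387] (rows 0.4) shift [33.316 -9.082 23.336] (rows 1.0) F [-0.923  0.6   -1.747] w 0.0254 pos [ 0.53  -0.139  0.064]
```

```bash
python3 - <<'E'
from h import *
o=readout.observe(); print(o["q"],o["qvel"],o["tool_rot"])
E
```

```text
[ -34.617   28.648  109.42    47.212   23.152 -165.203] [-0.53  -0.783  0.093 -0.263  0.494 -0.104] [[-0.862  0.005  0.506]
 [ 0.007  1.     0.001]
 [-0.506  0.005 -0.862]]
```

Joint 6 is at its limit (−165°). I'll rise, yaw the tool by −25° to unwind it, and then place.

arm_command:
  rows: "0.9 -2 0 -16 0 0 0; 0.9 -3 0 -16 0 0 0; 0.9 0 0 0 3.1 -0.6 5.4; 0.9 0 0 0 3.1 -0.6 5.4; 0.9 0 0 0 3.1 -0.6 5.4"

```text
time_s: 10.1
position: [0.5178, -0.1395, 0.0951]
tool_rot: [[-0.807, 0.303, 0.507], [0.263, 0.953, -0.151], [-0.529, 0.011, -0.849]]
ft_force: [0.4, -0.9, -1.4]
grip_width: 0.0251
```

arm_command:
  rows: "0.9 0 0 0 3.1 -0.6 5.4; 0.9 0 0 0 0 0 0"

```text
time_s: 10.27
position: [0.5172, -0.1389, 0.0942]
tool_rot: [[-0.79, 0.359, 0.497], [0.311, 0.933, -0.18], [-0.529, 0.012, -0.849]]
ft_force: [-0.1, 0.2, -0.2]
grip_width: 0.0255
```

```bash
python3 - <<'E'
from h import *
o=readout.observe(); print(o["q"],o["tool_rot"])
plan(np.array([.512,-.148,.0265]),toolR(-25,33),0)
E
```

```text
[ -30.225   24.063  111.38    22.902   14.13  -119.744] [[-0.79   0.359  0.497]
 [ 0.311  0.933 -0.18 ]
 [-0.529  0.012 -0.849]]
t 10.27 rot [ 2.738 -1.11   2.979] (rows 0.6) shift [ 37.593 -10.45   56.268] (rows 1.6) F [-0.125  0.241 -0.226] w 0.0255 pos [ 0.517 -0.139  0.094]
```

Joint 5 is near its lower limit here (14°, limit 10°). Yawing past alignment to about −60° opens it again and keeps joint 6 well inside its range.

arm_command:
  rows: "0.9 0 0 -4 2.95 0 4.73; 0.9 0 0 -4 2.95 0 4.73; 0.9 0 0 0 2.95 0 4.73; 0.9 0 0 0 2.95 0 4.73; 0.9 0 0 0 2.95 0 4.73"

```text
time_s: 10.68
position: [0.5135, -0.1377, 0.0953]
tool_rot: [[-0.703, 0.57, 0.425], [0.494, 0.822, -0.285], [-0.512, 0.01, -0.859]]
ft_force: [0.1, -0.2, -0.5]
grip_width: 0.0253
```

```bash
python3 - <<'E'
from h import *
o=readout.observe(); print(o["q"],o["tool_rot"])
plan(np.array([.49,-.16,.09]),toolR(-60,33),0)
E
```

```text
[-25.904  24.185 109.945 -14.997  15.827 -67.646] [[-0.703  0.57   0.425]
 [ 0.494  0.822 -0.285]
 [-0.512  0.01  -0.859]]
t 10.68 rot [13.802 -2.293 21.143] (rows 3.5) shift [ -3.479 -31.563   8.567] (rows 0.8) F [ 0.086 -0.215 -0.467] w 0.0253 pos [ 0.514 -0.138  0.095]
```

arm_command:
  rows: "0.9 0 0 0 3.3 -0.55 5; 0.9 0 0 0 3.3 -0.55 5; 0.9 0 0 0 3.3 -0.55 5; 0.9 0 0 0 3.3 -0.55 5; 0.9 0 0 0 0 0 0"

```text
time_s: 11.1
position: [0.5133, -0.1358, 0.0938]
tool_rot: [[-0.535, 0.779, 0.329], [0.663, 0.628, -0.408], [-0.524, -0.0, -0.852]]
ft_force: [0.7, -0.3, -0.6]
grip_width: 0.0255
```

```bash
python3 - <<'E'
from h import *
o=readout.observe(); print(o["q"],o["tool_rot"])
plan(np.array([.49,-.16,.06]),toolR(-60,33),0)
E
```

```text
[-20.599  25.821 107.279 -40.314  24.293 -25.618] [[-0.535  0.779  0.329]
 [ 0.663  0.628 -0.408]
 [-0.524 -0.    -0.852]]
t 11.10 rot [ 4.736 -1.406  7.507] (rows 1.3) shift [ 10.573 -32.261  33.457] (rows 1.1) F [ 0.674 -0.346 -0.63 ] w 0.0255 pos [ 0.513 -0.136  0.094]
```

arm_command:
  rows: "0.9 3 -9 8 0 -0.7 0; 0.9 4 -10 9 0 -0.7 0; 0.9 4 -9 10 0 0 0; 0.9 3 -4 8 0 0 0; 0.9 0 0 0 0 0 0"

```text
time_s: 11.52
position: [0.4912, -0.1624, 0.0553]
tool_rot: [[-0.532, 0.776, 0.34], [0.651, 0.631, -0.422], [-0.542, -0.003, -0.841]]
ft_force: [0.5, -1.1, -0.6]
grip_width: 0.0254
```

```bash
python3 - <<'E'
from h import *
o=readout.observe(); print(o["q"],o["tool_rot"])
plan(np.array([.49,-.16,.0265]),toolR(-51,33),0)
E
```

```text
[-24.95   29.412 112.864 -61.511  15.794  -7.293] [[-0.532  0.776  0.34 ]
 [ 0.651  0.631 -0.422]
 [-0.542 -0.003 -0.841]]
t 11.52 rot [-0.083 -0.198  0.214] (rows 0.0) shift [17.872  0.582 22.771] (rows 0.7) F [ 0.51  -1.077 -0.632] w 0.0254 pos [ 0.491 -0.162  0.055]
```

arm_command:
  rows: "0.9 -10 -3 6 0 0 0; 0.9 -10 -3 6.5 0 0 0; 0.9 -10 -3 6.5 0 0 0; 0.9 -8.6 -2.6 6 0 0 0; 0.9 0 0 0 0 0 0"

```text
time_s: 11.93
position: [0.5133, -0.2064, 0.0575]
tool_rot: [[-0.528, 0.776, 0.344], [0.65, 0.63, -0.424], [-0.546, -0.0, -0.838]]
ft_force: [-0.4, 0.0, -0.5]
grip_width: 0.0254
```

```bash
python3 - <<'E'
from h import *
o=readout.observe(); print(o["q"],o["tool_rot"])
plan(np.array([.51,-.205,.0265]),toolR(-51,33),0)
E
```

```text
[-29.008  30.799 108.238 -50.723  15.276 -21.664] [[-0.528  0.776  0.344]
 [ 0.65   0.63  -0.424]
 [-0.546 -0.    -0.838]]
t 11.93 rot [0.031 0.092 0.064] (rows 0.0) shift [19.559 -1.727 24.312] (rows 0.7) F [-0.352  0.034 -0.523] w 0.0254 pos [ 0.513 -0.206  0.058]
```

arm_command:
  rows: "0.9 4 -0.5 6 0 0 0; 0.9 4 -0.5 6 0 0 0; 0.9 3 0 4 0 0 0; 0.9 0 0 0 0 0 0"

```text
time_s: 12.27
position: [0.5107, -0.2043, 0.0368]
tool_rot: [[-0.53, 0.776, 0.342], [0.651, 0.631, -0.422], [-0.543, -0.001, -0.84]]
ft_force: [-0.9, 0.7, 0.0]
grip_width: 0.025
```

```bash
python3 - <<'E'
from h import *
o=readout.observe(); print(o["q"],o["tool_rot"])
plan(np.array([.51,-.205,.0265]),toolR(-51,33),0)
E
```

```text
[-28.952  33.118 109.485 -61.697  13.406 -10.305] [[-0.53   0.776  0.342]
 [ 0.651  0.631 -0.422]
 [-0.543 -0.001 -0.84 ]]
t 12.27 rot [-0.012 -0.094  0.117] (rows 0.0) shift [ 5.519 -0.94   8.678] (rows 0.2) F [-0.89   0.702  0.003] w 0.0250 pos [ 0.511 -0.204  0.037]
```

arm_command:
  rows: "0.9 2 0 3 0 0 0; 0.9 2 0 3 0 0 0; 0.9 0.5 0 1 0 0 0; 0.9 0 0 0 0 0 0"

```text
time_s: 12.6
position: [0.5112, -0.2047, 0.0292]
tool_rot: [[-0.528, 0.777, 0.343], [0.651, 0.63, -0.423], [-0.545, -0.0, -0.839]]
ft_force: [-1.0, 0.2, -1.3]
grip_width: 0.0255
```

arm_command:
  rows: "0.9 0.8 0 1.2 0 0 0; 0.9 0 0 0 0 0 0"

```text
time_s: 12.77
position: [0.5113, -0.2049, 0.0277]
tool_rot: [[-0.528, 0.777, 0.343], [0.652, 0.629, -0.423], [-0.545, 0.0, -0.839]]
ft_force: [-0.4, 0.2, -0.9]
grip_width: 0.0254
```

arm_command:
  rows: "0.9 0.5 0 0.8 0 0 0; 0.9 0 0 0 0 0 0"

```text
time_s: 12.93
position: [0.5113, -0.2049, 0.0266]
tool_rot: [[-0.527, 0.777, 0.343], [0.652, 0.629, -0.423], [-0.545, 0.0, -0.839]]
ft_force: [-0.2, -0.5, -0.7]
grip_width: 0.0256
```

```bash
python3 - <<'E'
from h import *
o=readout.observe(); print(o["q"],o["tool_rot"])
plan(np.array([.51,-.205,.0255]),toolR(-51,33),0)
E
```

```text
[-28.973  34.425 109.805 -68.489  12.688  -3.227] [[-0.527  0.777  0.343]
 [ 0.652  0.629 -0.423]
 [-0.545  0.    -0.839]]
t 12.93 rot [-0.004  0.004 -0.029] (rows 0.0) shift [ 1.236 -1.014  0.519] (rows 0.0) F [-0.189 -0.51  -0.67 ] w 0.0256 pos [ 0.511 -0.205  0.027]
```

Down in sub-millimetre steps until it touches.

arm_command:
  rows: "0.9 0.5 0 0.8 0 0 0; 0.9 0 0 0 0 0 0"

```text
time_s: 13.1
position: [0.5114, -0.205, 0.0259]
tool_rot: [[-0.527, 0.777, 0.343], [0.652, 0.629, -0.424], [-0.545, 0.0, -0.838]]
ft_force: [-0.5, 0.4, 2.2]
grip_width: 0.0251
```

arm_command:
  rows: "0.9 0.4 0 0.7 0 0 0; 0.9 0 0 0 0 0 0"

```text
time_s: 13.27
position: [0.5114, -0.205, 0.0258]
tool_rot: [[-0.527, 0.777, 0.344], [0.651, 0.629, -0.424], [-0.546, 0.0, -0.838]]
ft_force: [-4.6, 3.1, 11.6]
grip_width: 0.0257
```

Contact at z = 25.9 mm, as expected. Releasing and withdrawing.

arm_command:
  rows: "0.68 0 0 0 0 0 0; 0.64 0 0 0 0 0 0; 0.58 0 0 0 0 0 0; 0.52 0 0 0 0 0 0; 0.5 0 0 0 0 0 0"

```text
time_s: 13.68
position: [0.5113, -0.205, 0.0247]
tool_rot: [[-0.527, 0.778, 0.343], [0.652, 0.629, -0.423], [-0.545, 0.0, -0.839]]
ft_force: [1.0, 0.6, 0.2]
grip_width: 0.0425
```

arm_command:
  rows: "0.5 0 0 -6 0 0 0; 0.5 -3 0 -15 0 0 0; 0.5 -6 0 -22 0 0 0; 0.5 -8 0 -25 0 0 0; 0.5 -8 0 -25 0 0 0"

```text
time_s: 14.1
position: [0.4922, -0.1813, 0.1169]
tool_rot: [[-0.528, 0.777, 0.342], [0.653, 0.629, -0.422], [-0.543, 0.001, -0.84]]
ft_force: [-0.4, -1.4, 0.1]
grip_width: 0.0426
```

```bash
python3 - <<'E'
from h import *
o=readout.observe(); print(o["q"],o["position"],o["ft_force"])
a=eyes.get_image("wrist")[:,:,::-1]
cv2.imwrite("pics/w6.png",a)
E
```

```text
[-27.37   22.315 108.748 -35.345  22.056 -36.495] [ 0.492 -0.181  0.117] [-0.354 -1.444  0.113]
```

View pics/w6.png

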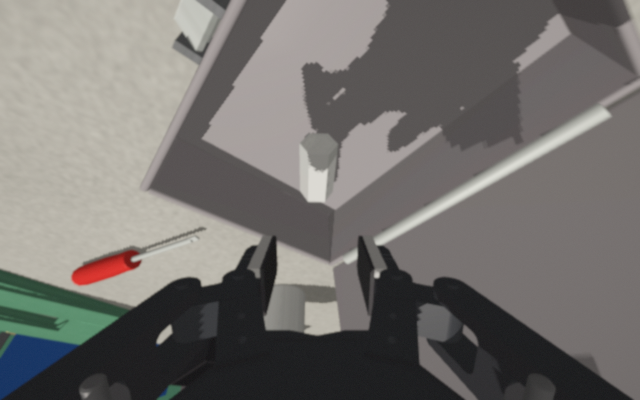

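The spacer lies flat on the case floor in the far corner, at (320,165) in the picture. I've viewed 10 pictures. Now I'll rise and prepare to swing the lid with closed fingers.

arm_command:
  rows: "0.6 -16 0 -25 0 0 0; 0.8 -19 0 -30 0 0 0; 1 -19 0 -30 0 0 0; 1 -19 0 -30 0 0 0; 1 -19 0 -30 0 0 0"

```text
time_s: 14.57
position: [0.491, -0.1803, 0.2898]
tool_rot: [[-0.527, 0.778, 0.343], [0.652, 0.629, -0.423], [-0.544, 0.0, -0.839]]
ft_force: [0.4, -1.4, -0.3]
grip_width: -0.0
```

arm_command:
  rows: "1 -10 0 -16 0 0 0; 1 0 0 0 0 0 0"

```text
time_s: 14.73
position: [0.4922, -0.1809, 0.3119]
tool_rot: [[-0.523, 0.778, 0.349], [0.65, 0.629, -0.427], [-0.552, 0.003, -0.834]]
ft_force: [-0.4, -0.3, 0.2]
grip_width: -0.0001
```

```bash
python3 - <<'E'
from h import *
plan(np.array([.635,-.10,.31]),toolR(0,0),0)
E
```

```text
t 14.73 rot [-14.724  31.289 -49.602] (rows 8.4) shift [-142.837   80.853    1.929] (rows 3.9) F [-0.401 -0.313  0.22 ] w -0.0001 pos [ 0.492 -0.181  0.312]
```

arm_command:
  rows: "1 0 0 0 -1.64 3.48 -5.51; 1 0 0 0 -1.64 3.48 -5.51; 1 0 0 0 -1.64 3.48 -5.51; 1 0 0 0 -1.64 3.48 -5.51; 1 0 0 0 -1.64 3.48 -5.51"

```text
time_s: 15.15
position: [0.4908, -0.1805, 0.3061]
tool_rot: [[-0.903, 0.38, 0.202], [0.355, 0.923, -0.148], [-0.243, -0.062, -0.968]]
ft_force: [0.7, 0.5, -0.2]
grip_width: -0.0003
```

arm_command:
  rows: "1 0 0 0 -1.64 3.48 -5.51; 1 0 0 0 -1.64 3.48 -5.51; 1 0 0 0 -1.64 3.48 -5.51; 1 0 0 0 -1.64 3.48 -5.51; 1 0 0 0 0 0 0"

```text
time_s: 15.57
position: [0.4918, -0.1812, 0.3052]
tool_rot: [[-1.0, -0.002, -0.012], [-0.002, 1.0, 0.007], [0.012, 0.007, -1.0]]
ft_force: [0.1, -0.5, -0.4]
grip_width: -0.0001
```

```bash
python3 - <<'E'
from h import *
plan(np.array([.635,-.10,.31]),toolR(0,0),0)
E
```

```text
t 15.57 rot [ 0.402 -0.704  0.115] (rows 0.1) shift [-143.233   81.214   -4.798] (rows 4.0) F [ 0.094 -0.512 -0.365] w -0.0001 pos [ 0.492 -0.181  0.305]
```

arm_command:
  rows: "1 -29 16 -1 0.4 -0.7 0; 1 -29 16 -1 0 0 0; 1 -29 16 -1 0 0 0; 1 -29 16 -1 0 0 0; 1 -28 17 -1 0 0 0"

```text
time_s: 15.98
position: [0.6363, -0.0984, 0.3114]
tool_rot: [[-1.0, 0.004, 0.005], [0.004, 1.0, -0.003], [-0.005, -0.003, -1.0]]
ft_force: [-0.1, -0.1, 0.0]
grip_width: -0.0
```

arm_command:
  rows: "1 0 0 0 0 0 0; 1 0 0 20 0 0 0; 1 0 0 25 0 0 0; 1 0 0 25 0 0 0; 1 0 0 23 0 0 0"

```text
time_s: 16.4
position: [0.6348, -0.0995, 0.2173]
tool_rot: [[-1.0, 0.003, 0.004], [0.003, 1.0, -0.002], [-0.004, -0.002, -1.0]]
ft_force: [0.6, -0.2, -0.0]
grip_width: 0.0002
```

```bash
python3 - <<'E'
from h import *
plan(np.array([.635,-.10,.217]),toolR(0,0),0); print(readout.observe()["q"])
E
```

```text
t 16.40 rot [-0.135  0.256 -0.197] (rows 0.0) shift [-0.192 -0.519  0.254] (rows 0.0) F [ 0.617 -0.219 -0.024] w 0.0002 pos [ 0.635 -0.099  0.217]
[ -19.427   32.348   61.466   -0.042   85.9   -109.227]
```

```bash
python3 - <<'E'
from h import *
H=np.array([.5634,.06])
def tcp(d,r=.16):
    t=np.radians(d); return H+r*np.array([-np.cos(t),np.sin(t)])+.006*np.array([np.sin(t),np.cos(t)])+[.011,.017]
p=np.array([.6348,.2173])
for d in [97]+list(range(92,6,-5))+[7]:
    q=tcp(d); e=(q-p)*1e3; print(d,"dx %.0f dz %.0f"%(-e[0],-e[1]),q); p+=np.round(e)/1e3
E
```

```text
97 dx 35 dz -18 [0.6   0.235]
92 dx 14 dz -1 [0.586 0.237]
87 dx 14 dz -1 [0.572 0.237]
82 dx 14 dz 1 [0.558 0.236]
77 dx 14 dz 2 [0.544 0.234]
72 dx 13 dz 3 [0.531 0.231]
67 dx 13 dz 5 [0.517 0.227]
62 dx 13 dz 5 [0.505 0.221]
57 dx 13 dz 7 [0.492 0.214]
52 dx 11 dz 8 [0.481 0.207]
47 dx 11 dz 8 [0.47  0.198]
42 dx 10 dz 10 [0.46  0.189]
37 dx 10 dz 10 [0.45  0.178]
32 dx 8 dz 11 [0.442 0.167]
27 dx 7 dz 12 [0.435 0.155]
22 dx 7 dz 13 [0.428 0.143]
17 dx 5 dz 13 [0.423 0.13 ]
12 dx 4 dz 13 [0.419 0.116]
7 dx 2 dz 14 [0.416 0.102]
7 dx 0 dz -0 [0.416 0.102]
```

arm_command:
  rows: "1 9 0 -6 0 0 0; 1 13 0 -6 0 0 0; 1 13 0 -6 0 0 0; 1 10 0 -1 0 0 0; 1 10 0 -1 0 0 0"

```text
time_s: 16.82
position: [0.5796, -0.0997, 0.2412]
tool_rot: [[-1.0, 0.002, 0.008], [0.002, 1.0, -0.004], [-0.008, -0.004, -1.0]]
ft_force: [0.8, -0.6, 0.1]
grip_width: 0.0
```

arm_command:
  rows: "1 8 0 0 0 0 0; 1 14 0 1 0 0 0; 1 14 0 2 0 0 0; 1 13 0 3 0 0 0; 1 13 0 5 0 0 0"

```text
time_s: 17.23
position: [0.5178, -0.0996, 0.2291]
tool_rot: [[-1.0, 0.002, 0.007], [0.002, 1.0, -0.003], [-0.007, -0.003, -1.0]]
ft_force: [0.1, -0.2, 1.4]
grip_width: 0.0003
```

arm_command:
  rows: "1 13 0 5 0 0 0; 1 13 0 7 0 0 0; 1 11 0 8 0 0 0; 1 11 0 8 0 0 0; 1 10 0 10 0 0 0"

```text
time_s: 17.65
position: [0.4599, -0.0997, 0.1905]
tool_rot: [[-1.0, 0.002, 0.007], [0.002, 1.0, -0.003], [-0.007, -0.003, -1.0]]
ft_force: [0.5, -0.4, 0.3]
grip_width: -0.0
```

```bash
python3 - <<'E'
from h import *
plan(np.array([.46,-.10,.189]),toolR(0,0),0)
im=eyes.get_image("side")[80:310,240:440,::-1]
cv2.imwrite("pics/s2.png",cv2.resize(im,None,fx=2.6,fy=2.6,interpolation=2))
E
```

```text
t 17.65 rot [-0.193  0.404 -0.089] (rows 0.1) shift [-0.082 -0.343  1.469] (rows 0.0) F [ 0.528 -0.419  0.283] w -0.0000 pos [ 0.46 -0.1   0.19]
```

View pics/s2.png

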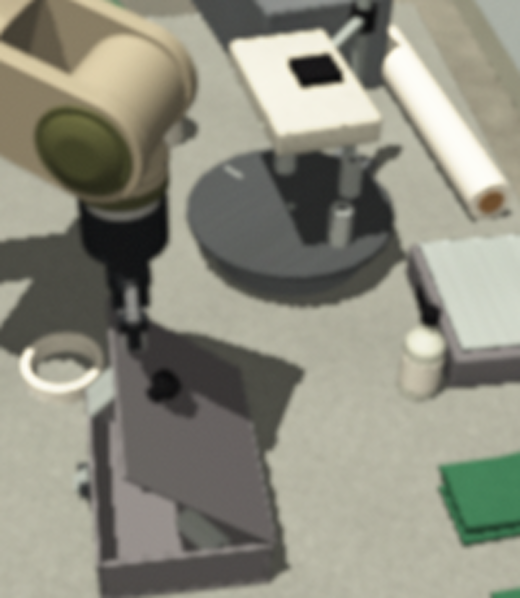

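The lid has followed to about 42°, with the finger on its outer face beside the knob. The spacer is in the case and three spacers still stand. I'll keep swinging it down.

arm_command:
  rows: "1 10 0 10 0 0 0; 1 8 0 11 0 0 0; 1 7 0 12 0 0 0; 1 7 0 13 0 0 0; 1 5 0 12 0 0 0"

```text
time_s: 18.12
position: [0.4237, -0.0998, 0.1318]
tool_rot: [[-1.0, 0.001, 0.006], [0.001, 1.0, -0.003], [-0.006, -0.003, -1.0]]
ft_force: [0.4, -0.6, 0.6]
grip_width: -0.0
```

arm_command:
  rows: "1 3 0 9 0 0 0; 1 2 0 7 0 0 0; 1 1 0 6 0 0 0; 1 0 0 3 0 0 0; 1 0 0 0 0 0 0"

```text
time_s: 18.53
position: [0.4182, -0.0997, 0.1062]
tool_rot: [[-1.0, 0.0, 0.004], [0.0, 1.0, -0.002], [-0.004, -0.002, -1.0]]
ft_force: [0.3, -0.2, -0.5]
grip_width: 0.0
```

arm_command:
  rows: "1 0 0 3 0 0 0; 1 0 0 3 0 0 0; 1 0 0 2 0 0 0; 1 0 0 0 0 0 0"

```text
time_s: 18.87
position: [0.4181, -0.0997, 0.0981]
tool_rot: [[-1.0, -0.0, 0.004], [-0.0, 1.0, -0.002], [-0.004, -0.002, -1.0]]
ft_force: [-0.6, 1.3, -0.0]
grip_width: 0.0
```

arm_command:
  rows: "1 0 0 2 0 0 0; 1 0 0 2 0 0 0; 1 0 0 2 0 0 0; 1 0 0 0 0 0 0"

```text
time_s: 19.2
position: [0.418, -0.0997, 0.0926]
tool_rot: [[-1.0, -0.0, 0.004], [-0.0, 1.0, -0.002], [-0.004, -0.002, -1.0]]
ft_force: [-2.0, 0.3, 3.5]
grip_width: -0.0001
```

arm_command:
  rows: "1 0 0 2 0 0 0; 1 0 0 2 0 0 0; 1 0 0 0 0 0 0"

```text
time_s: 19.45
position: [0.4181, -0.0997, 0.0881]
tool_rot: [[-1.0, 0.0, 0.004], [0.0, 1.0, -0.002], [-0.004, -0.002, -1.0]]
ft_force: [0.9, 0.3, -0.7]
grip_width: -0.0002
```

arm_command:
  rows: "1 0 0 1.5 0 0 0; 1 0 0 1.5 0 0 0; 1 0 0 0 0 0 0"

```text
time_s: 19.7
position: [0.4183, -0.0997, 0.085]
tool_rot: [[-1.0, -0.0, 0.004], [-0.0, 1.0, -0.002], [-0.004, -0.002, -1.0]]
ft_force: [-0.4, 1.0, -0.6]
grip_width: 0.0006
```

arm_command:
  rows: "1 0 0 1 0 0 0; 1 0 0 1 0 0 0; 1 0 0 0 0 0 0"

```text
time_s: 19.95
position: [0.4182, -0.0997, 0.0832]
tool_rot: [[-1.0, -0.0, 0.004], [-0.0, 1.0, -0.002], [-0.004, -0.002, -1.0]]
ft_force: [-0.7, 1.0, 1.0]
grip_width: 0.0003
```

arm_command:
  rows: "1 0 0 0.7 0 0 0; 1 0 0 0 0 0 0"

```text
time_s: 20.12
position: [0.4183, -0.0997, 0.0829]
tool_rot: [[-1.0, -0.0, 0.005], [-0.0, 1.0, -0.002], [-0.005, -0.002, -1.0]]
ft_force: [-1.0, 0.1, 5.3]
grip_width: 0.0001
```

arm_command:
  rows: "1 0 0 0.5 0 0 0; 1 0 0 0 0 0 0"

```text
time_s: 20.28
position: [0.4183, -0.0998, 0.0828]
tool_rot: [[-1.0, -0.0, 0.005], [-0.0, 1.0, -0.002], [-0.005, -0.002, -1.0]]
ft_force: [-2.4, 1.3, 10.3]
grip_width: -0.0001
```

Lid seated at finger height 66 mm. It snapped at about 92 mm, and force now builds only at the stop. I'll rise, open, and centre on the knob.

arm_command:
  rows: "1 0 0 0.5 0 0 0; 1 0 0 -15 0 0 0; 0.6 0 0 -25 0 0 0; 0.35 -2 -12 -20 0 0 0; 0.3 -4 -18 0 0 0 0"

```text
time_s: 20.7
position: [0.4249, -0.1297, 0.145]
tool_rot: [[-1.0, -0.002, 0.009], [-0.002, 1.0, -0.005], [-0.009, -0.005, -1.0]]
ft_force: [0.1, 0.2, -0.6]
grip_width: 0.0356
```

arm_command:
  rows: "0.3 -4 -18 -8 0 0 0; 0.3 0 0 0 0 0 0; 0.3 0 0 0 0 0 0"

```text
time_s: 20.95
position: [0.4279, -0.1478, 0.1497]
tool_rot: [[-1.0, 0.001, 0.005], [0.001, 1.0, -0.002], [-0.005, -0.002, -1.0]]
ft_force: [0.8, 0.0, 0.2]
grip_width: 0.0598
```

```bash
python3 - <<'E'
from h import *
plan(np.array([.4284,-.149,.087]),toolR(0,0),0)
m=eyes.camera_model("wrist"); im=eyes.get_image("wrist")[:,:,::-1]; cv2.imwrite("pics/w7.png",im)
print(proj("wrist",[.4284,-.149,.092],m),proj("wrist",[.4284,-.135,.092],m),proj("wrist",[.4144,-.149,.092],m))
E
```

```text
t 20.95 rot [-0.105  0.275 -0.068] (rows 0.0) shift [-0.517 -1.163 62.71 ] (rows 1.5) F [0.818 0.005 0.161] w 0.0598 pos [ 0.428 -0.148  0.15 ]
[316.98  225.298] [337.711 225.275] [316.951 205.511]
```

View pics/w7.png

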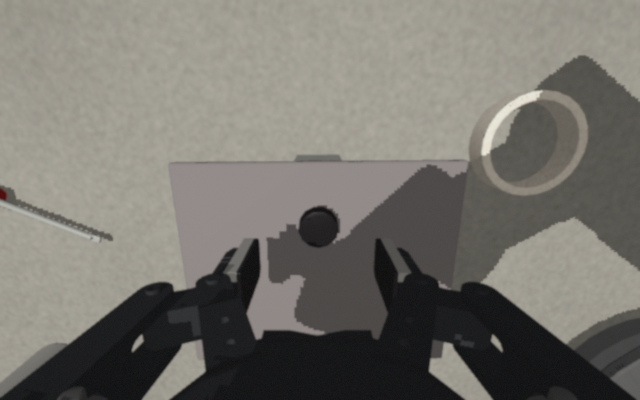

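Lid shut flat, knob at (319,227) against a prediction of (317,225). Going down around it.

arm_command:
  rows: "0.3 -1.5 0.3 10 0 0 0; 0.3 0 0 18 0 0 0; 0.3 0 0 18 0 0 0; 0.3 0 0 10 0 0 0; 0.3 0 0 5 0 0 0"

```text
time_s: 21.42
position: [0.4287, -0.146, 0.0872]
tool_rot: [[-1.0, -0.001, 0.002], [-0.001, 1.0, 0.0], [-0.002, 0.0, -1.0]]
ft_force: [-1.0, -0.1, -0.4]
grip_width: 0.0595
```

arm_command:
  rows: "0.5 0 0 1 0 0 0; 0.58 0 0 0 0 0 0; 0.62 0 0 0 0 0 0; 0.66 0 0 0 0 0 0; 0.7 0 0 0 0 0 0"
  squeeze: 50

```text
time_s: 21.83
position: [0.4299, -0.1472, 0.0884]
tool_rot: [[-1.0, 0.0, 0.006], [-0.0, 1.0, -0.002], [-0.006, -0.002, -1.0]]
ft_force: [-0.6, 2.6, 5.3]
grip_width: 0.0264
```

arm_command:
  rows: "0.8 0 0 0 0 0 0; 0.9 0 0 0 0 0 0; 0.9 0 0 0 0 0 0"

```text
time_s: 22.08
position: [0.4299, -0.1472, 0.0885]
tool_rot: [[-1.0, 0.0, 0.006], [-0.0, 1.0, -0.002], [-0.006, -0.002, -1.0]]
ft_force: [-0.2, 2.4, 5.2]
grip_width: 0.0264
```

Knob gripped. Tugging upward in small steps, watching force and rise.

arm_command:
  rows: "0.9 0 0 -0.7 0 0 0; 0.9 0 0 -0.7 0 0 0; 0.9 0 0 -0.7 0 0 0; 0.9 0 0 -0.7 0 0 0; 0.9 0 0 0 0 0 0"

```text
time_s: 22.5
position: [0.4303, -0.1472, 0.0907]
tool_rot: [[-1.0, 0.0, 0.006], [0.0, 1.0, -0.002], [-0.006, -0.002, -1.0]]
ft_force: [4.6, 4.0, -0.6]
grip_width: 0.0263
```

arm_command:
  rows: "0.9 0 0 -0.5 0 0 0; 0.9 0 0 0 0 0 0"

```text
time_s: 22.67
position: [0.4303, -0.1472, 0.0911]
tool_rot: [[-1.0, 0.0, 0.006], [0.0, 1.0, -0.002], [-0.006, -0.002, -1.0]]
ft_force: [5.9, 3.8, -3.5]
grip_width: 0.0264
```

arm_command:
  rows: "0.9 0 0 -0.5 0 0 0; 0.9 0 0 0 0 0 0"

```text
time_s: 22.83
position: [0.4303, -0.1472, 0.0912]
tool_rot: [[-1.0, 0.0, 0.006], [0.0, 1.0, -0.001], [-0.006, -0.001, -1.0]]
ft_force: [7.4, 3.3, -8.5]
grip_width: 0.0262
```

arm_command:
  rows: "0.9 0 0 -0.7 0 0 0; 0.9 0 0 0 0 0 0; 0.9 0 0 0 0 0 0"

```text
time_s: 23.08
position: [0.4303, -0.1472, 0.0914]
tool_rot: [[-1.0, 0.0, 0.005], [0.0, 1.0, -0.001], [-0.005, -0.001, -1.0]]
ft_force: [9.8, 2.0, -16.2]
grip_width: 0.026
```

arm_command:
  rows: "0.9 0 0 1.2 0 0 0; 0.9 0 0 1.2 0 0 0; 0.9 0 0 1.2 0 0 0; 0.9 0 0 1 0 0 0; 0.9 0 0 0 0 0 0"

```text
time_s: 23.5
position: [0.4299, -0.1473, 0.0885]
tool_rot: [[-1.0, -0.0, 0.005], [-0.0, 1.0, -0.002], [-0.005, -0.002, -1.0]]
ft_force: [0.3, 4.7, 10.0]
grip_width: 0.0259
```

The catch held at 16 N, with the rise stalled at 2.9 mm, and the lid is pressed back down. Releasing and retreating.

arm_command:
  rows: "0.68 0 0 0 0 0 0; 0.6 0 0 0 0 0 0; 0.45 0 0 0 0 0 0; 0.3 0 0 0 0 0 0; 0.3 0 0 0 0 0 0"

```text
time_s: 23.92
position: [0.4296, -0.1476, 0.0876]
tool_rot: [[-1.0, -0.0, 0.004], [-0.0, 1.0, -0.002], [-0.004, -0.002, -1.0]]
ft_force: [1.1, 0.3, 0.2]
grip_width: 0.0597
```

arm_command:
  rows: "0.3 0 0 -10 0 0 0; 0.3 0 0 -25 0 0 0; 0.3 0 0 -35 0 0 0; 0.3 0 0 -35 0 0 0; 0.3 0 0 -20 0 0 0"

```text
time_s: 24.33
position: [0.4296, -0.1476, 0.216]
tool_rot: [[-1.0, -0.0, 0.008], [-0.0, 1.0, -0.004], [-0.008, -0.004, -1.0]]
ft_force: [-0.0, -0.2, -0.8]
grip_width: 0.0598
```

arm_command:
  rows: "0.3 20 20 -10 0 0 0; 0.3 30 30 0 0 0 0; 0.3 10 10 0 0 0 0; 0.3 0 0 0 0 0 0; 0.3 0 0 0 0 0 0"

```text
time_s: 24.75
position: [0.3697, -0.0878, 0.2226]
tool_rot: [[-1.0, -0.0, 0.005], [-0.001, 1.0, -0.003], [-0.005, -0.003, -1.0]]
ft_force: [-0.1, -0.3, 0.1]
grip_width: 0.0596
```

```bash
python3 - <<'E'
from h import *
o=readout.observe(); print(o["position"],o["ft_force"],o["qvel"])
a=eyes.get_image("side"); cv2.imwrite("pics/s3.png",cv2.resize(a[60:340,220:460,::-1],None,fx=2.1,fy=2.1,interpolation=2))
E
```

```text
[ 0.37  -0.088  0.223] [-0.054 -0.288  0.122] [-0.663  1.866 -2.121 -0.059 -0.094 -0.091]
```

The viewer limit is reached, so I'll check numerically: image differences before and after at the bystanders and standing spacers.

```bash
python3 - <<'E'
from h import *
s0=cv2.imread("pics/side0.png",0).astype(int); s1=cv2.cvtColor(eyes.get_image("side"),cv2.COLOR_RGB2GRAY).astype(int)
for n,(x0,x1,y0,y1) in dict(glue=(388,412,200,236),spray=(375,422,315,390),driver=(285,315,345,400),tape=(245,283,205,238),mug=(285,313,105,138),standA=(343,355,133,148),standB=(368,383,135,158),standC=(362,380,155,178)).items():
    print(n,abs(s1-s0)[y0:y1,x0:x1].mean().round(1))
# lid front corners at shut height: expected image points and knob darkness
for p in [(.4284,-.148,.092),(.39,-.05,.066)]: 
    u=proj("side",np.array(p)).round().astype(int); print(p,u,s1[u[1],u[0]])
E
```

```text
glue 6.0
spray 5.9
driver 6.2
tape 61.2
mug 6.4
standA 4.5
standB 4.1
standC 3.9
(0.4284, -0.148, 0.092) [281 251] 25
(0.39, -0.05, 0.066) [266 231] 140
```

```bash
python3 - <<'E'
from h import *
m=eyes.camera_model("wrist"); im=eyes.get_image("wrist"); g=cv2.cvtColor(im,cv2.COLOR_RGB2GRAY)
print("expected tape",proj("wrist",np.array([.381,.034,.024]),m))
k=((g>150)&(im[:,:,0].astype(int)>im[:,:,2]+12)).astype(np.uint8)*255
for c in sorted(cv2.findContours(k,0,1)[0],key=cv2.contourArea)[-4:]:
    (x,y),r=cv2.minEnclosingCircle(c); print((x,y),r,cv2.contourArea(c),onplane("wrist",x,y,.024,m))
cv2.imwrite("pics/w8.png",im[:,:,::-1])
u=onplane("wrist",535,142,.024,None)
# w7 pose: same orientation, TCP (.4279,-.1478,.1497)
o=readout.observe(); V=m["view"].copy(); c=-V[:3,:3].T@V[:3,3]+np.array([.4279,-.1478,.1497])-o["position"]; V[:3,3]=-V[:3,:3]@c
print("tape in w7",onplane("wrist",533,142,.02,dict(mtx=m["mtx"],view=V)))
E
```

```text
expected tape [424.539 188.883]
(416.5, 156.0) 26.215553283691406 453.5 [0.343 0.021 0.024]
(184.0, 370.5) 25.124788284301758 745.5 [ 0.644 -0.277  0.024]
(535.7410278320312, 262.42218017578125) 86.16107177734375 10498.5 [0.475 0.182 0.024]
(200.0, 180.0) 261.7251281738281 72747.0 [ 0.37  -0.224  0.024]
tape in w7 [0.379 0.038 0.02 ]
```

The tape in the second-to-last wrist picture is at (0.379, 0.038) against (0.381, 0.034) at the start, so it hasn't moved. The large side-view difference there is the arm and its shadow. Handing in.

```bash
python3 -c "
from rig import env; print(env.close_job())"
```

```text
the job is handed in; nothing more can be done
None
```

The job is done and handed in at about 25 s of the 58 s allowed.

- **Spacer:** I gripped the fallen spacer with the tool tilted about 33°, less than the roughly 40° suggested, lifted it off the turntable and set it on the case floor. I felt the floor contact before letting go. A wrist picture then showed it lying flat in the case.
- **Placing:** On the first try at placing it, joint 6 stopped at its limit. I raised the spacer, turned the tool, and then laid it down normally.
- **Lid:** I swung the lid down with closed fingers. The catch snapped, and the lid then bottomed out level, taking about 10 N of press.
- **Tug test:** I pulled up on the knob with about 16 N. The lid rose about 2.9 mm and stopped there. That is roughly the catch's play, so the catch holds. I pressed it back down, and it is shut.

**Last checks:** In before-and-after side images, the three standing spacers, glue, spray can, screwdriver and mug are unchanged. The tape area did differ there, most likely from the arm and its shadow. My final colour-mask search did not find the tape cleanly. A wrist picture taken once the lid was shut put it within about 5 mm of its starting position, which is about the accuracy of reading it by eye. I could not view a final overall picture because the 12-picture limit was reached.

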